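# Index the plate arm one hole

## Task

Move the plate one position towards the camera: hook a fingertip under the top of the spring pin's pull ring, lift it straight up until the pin is clear, swing the arm exactly one hole towards the side where the camera column stands, and let the pin spring fully home in that hole. Only hook and push the ring, do not pinch it, and leave the bottle, the tip box and the tube rack standing where they are.

Things in the scene. Friction and masses are not known exactly. Their poses are not given: they have to be found in the camera images.
- stand: fixed blue and aluminium indexing stand. Origin on the bench under the middle hole of its curved index rail (30 mm high, 50 mm wide); +x leads to the vertical hinge of the swing arm, 220 mm away, +y to the left as seen from the robot. Five holes lie 220 mm from the hinge, 0.35 rad apart about it: at arm angle q (0, +-0.35, +-0.70) a hole, and the ring over it, is at (0.22 - 0.22 cos q, 0.22 sin q) m
- plate (a point): centre of the top of the white 96-well plate (128 mm across the arm, 86 mm along it) clipped on the swing arm; 70 mm high, 115 mm from the hinge, towards the ring. The arm is an aluminium bar 44 mm wide, top 48 mm high, that turns about the hinge with light friction and stays where it is left; it starts at the middle hole, and is locked (1 mm play) while the pin is home
- pin (a joint): height of the upright steel spring pin in the arm's free end, m: 0 is fully home in a hole, 0.018 its stop. Above 0.009 its round tip clears the rail. Let go between holes it rests on the rail at 0.009 and slides along as the arm is pushed; over a hole the spring drives it home by itself. The spring presses down with 6 N when home, 8 to 9 N raised
- ring (a point): centre of the straight top bar (10 mm round, 54 mm long) of the pull ring, 132 mm above the bench with the pin home; it rises with the pin. The ring is an upright D-shaped steel loop across the arm: one looks through it along the arm from the robot's side to the hinge. Outside 83 mm wide, 12 mm thick, top 7 mm over this point
- opening (a point): centre of the ring's opening, 30 mm below the bar's centre: 60 mm wide (narrower at the rounded corners) and 50 mm high, from 77 to 127 mm above the bench with the pin home. Behind it, towards the hinge, 50 mm are free before the well plate. Pushing on the ring's upright sides swings the arm
- lens (a point): lower end of the black lens of the fixed camera column, 97 mm above the bench; it looks down from a white head (126 to 172 mm high, 42 mm wide) that reaches towards the robot's side from a steel post 125 mm farther back, 186 mm tall. The lens is about 100 mm to the left or right of the stand's x axis: the arm must go to this side. A grey vortex mixer, 88 mm tall, stands on the other side of the hinge
- bottle: loose amber bottle, 48 mm wide, 95 mm tall, origin under its centre; to be left alone
- tip_box: loose grey box of pipette tips with a clear lid, 78 by 114 mm, 61 mm tall, origin under its centre; to be left alone
- tube_rack: loose white tube rack, 60 by 90 mm, 38 mm tall, origin under its centre; to be left alone
Things that resemble listed ones, but are neither listed nor needed, are in the scene too. What is meant by the part that bears lens is not green or yellow, and is the larger of those in its own colour.

How it is judged:
On the way, in this order (a step that is already met when the one before it is completed fails the run):
1. the pin is lifted clear by a fingertip while the arm is still at its first hole (value of joint pin above 0.0085 m and y of ring in the frame of stand between -0.011 and 0.011 m and contact force between the fingers and pin above 1 N), for 0.1 s.
2. the arm is swung off its first hole towards the camera's side (((y of lens in the frame of stand above 0 m and y of ring in the frame of stand above 0.026 m) or (y of lens in the frame of stand below 0 m and y of ring in the frame of stand below -0.026 m))), for 0.05 s.
At the end, for the whole second after the job is handed in: the arm stands one hole (0.35 rad, the ring 75 mm to the side, within 4.5 mm) from its first hole on the camera's side, with the pin home within 2 mm; the bottle, tip box and tube rack are within 20 mm of where they stood (((y of lens in the frame of stand above 0 m and y of ring in the frame of stand between 0.071 and 0.08 m) or (y of lens in the frame of stand below 0 m and y of ring in the frame of stand between -0.08 and -0.071 m)) and value of joint pin below 0.002 m and distance of each of bottle, tip_box, tube_rack from where it was at the start of the episode below 0.02 m); the robot touches nothing.
It fails at once if the arm goes more than half-way to the second hole, or more than half a hole to the wrong side ((y of lens in the frame of stand above 0 m and (y of ring in the frame of stand above 0.11 m or y of ring in the frame of stand below -0.038 m)) or (y of lens in the frame of stand below 0 m and (y of ring in the frame of stand below -0.11 m or y of ring in the frame of stand above 0.038 m))).
It fails at once if the ring is pinched between the fingers (front and rear, or both sides, or top and underside) ((contact force between the fingers and pin_c1 above 2 N and contact force between the fingers and pin_c2 above 2 N) or (contact force between the fingers and pin_c4 above 2 N and contact force between the fingers and pin_c5 above 2 N) or (contact force between the fingers and pin_c3 above 2 N and value of joint pin above 0.003 m)).
It fails at once if the bottle, tip box or tube rack is lifted, tipped or pushed away (distance of any of bottle, tip_box, tube_rack from where it was at the start of the episode above 0.03 m or height (world z) of any of bottle, tip_box, tube_rack above 0.015 m or angle between any of bottle, tip_box, tube_rack's own z axis and vertical above 0.5 rad).
It also fails if it takes over 45 s, if anything falls off the work surface, if the arm or the gripper's body presses on something with over 40 N, if the wrist force passes 120 N, or if a joint passes its speed limit or range.

## Robot

A 6-joint arm with a two-finger parallel gripper is mounted at the origin on the work surface. World frame = base frame: x ahead of the robot, y to its left, z up, the work surface at z = 0. Lengths are in m, angles in rad, forces in N, time in s.
With the tool pointing down it reaches from about 0.425 to 0.95 m from the base axis. Payload 3.5 kg.
Tool frame: the origin (TCP) lies between the finger pads; the fingertips stand 25 mm ahead of it and the grasp point (between the pads) lies 6 mm ahead of it (ctrl.finger_overhang is the distance from the TCP to the fingertips, in m); x points along the fingers, y is the direction in which the jaws open and shut, and the axes are right-handed (so a half turn about x gives the same grasp; the last joint's range is limited). The gripper opens to 85 mm and grips with 20 to 120 N. Pads are 22 mm wide; open, the fingers measure 114 mm over their backs; the gripper's body (76 mm by 85 mm) begins 54 mm behind the grasp point. The pads swing forward as they close: fully open they stand 13 mm farther back than shut.
Start: joints at [1.095, 0.286, 1.577, -0, 1.279, -0.15], TCP at [0.216, 0.639, 0.256] pointing down, gripper open.
Joint ranges: [-2.77, 2.77], [-0.9, 2.22], [0.21, 2.48], [-1.53, 4.67], [0.24, 2.81], [-2.84, 2.84]. Speed limits (rad/s): [2.79, 2.79, 3.14, 3.14, 3.14, 3.14].

## Interface

Orientations are given as a unit quaternion [x, y, z, w].
In Python, from plant import ctrl gives the robot as it stands.
- The arm moves only by the tool play_rows, never from a script. Its argument "targets" is a list of rows, each an object with "delta_pos": the shift along the world's x, y, z normalised to -1 to 1, where 1 is 1000 mm, a list of three; "delta_rot": the turn, a rotation vector about the world's x, y, z normalised to -1 to 1, where 1 is pi rad, a list of three; "claw": the finger opening in mm, from 0 to 85.4. In form: [{"delta_pos": [tx, ty, tz], "delta_rot": [wx, wy, wz], "claw": claw}, ...]. A call has 1 to 20 rows; each row is the pose to reach, as a shift and turn from the pose measured when the call began, turning the shorter way round; what a row does not reach only later rows make up. A row lasts 1/12 s, in which the tool goes at most 41.7 mm and 7.16 degrees, less where a joint would pass 70% of its speed; a pose out of reach is approached as far as the arm can. A call with a number of a shift or a turn outside -1 to 1 is refused whole. A call with a gripper value outside its range is refused whole. The fingers move at their own pace and stop on an object; "newtons" is the grip in N (left out, the last holds). Time passes only in rows, so rows that repeat a pose let the fingers close. It gives the time, the measured TCP pose, the force and the opening at its end, in the units of the state.
- ctrl.get_state(): the state, without advancing time (a new reading comes with each control period).
- ctrl.read_camera(name): name is "side" or "top"; returns the picture (480x640x3 uint8, blue, green, red); there is no depth.
- ctrl.calibration(name): a dict with "fx", "fy", "cx", "cy" (pixels), "k1" (the pictures are not rectified: a ray, as slopes to the right and down, at radius r is drawn at 1 + k1 r^2 times it, then the intrinsics apply), "camera_from_world" (4x4, takes a point from world to camera coordinates). Camera axes: x right, y down, z forward; pixel columns grow to the right and rows downward; lengths in m; the calibration is good to about 2 mm. A picture is of the moment at which its call begins. calibration takes no time and is no camera call.
- ctrl.sign_off(): hands the job in, once; it reports no verdict.
The state is a dict: "time": time; "qpos": joint angles; "dq": joint speeds; "joint_efforts": joint torques, N m; "eef_pos": TCP position; "tcp_rot": TCP orientation; "contact_force": force on the tool from outside, world axes, zero at the start; "wrist_torque": the same for the moment, N m; "opening": opening from 0.0 (shut) to 1.0 (fully open).
Only numpy, scipy, OpenCV 4.12 (cv2) and the standard library are available. Lean on these libraries where they do the work, as an engineer would, in place of code of your own. Each camera call takes 0.05 s, during which the arm holds its last target. There are 200 camera calls.

## Working session

There is one attempt and no reset: what is moved stays moved. The work goes in short steps, Python scripts to look and compute and a tool call to move; the robot and the scene stay as the last step left them, time stands still between calls to the robot, and variables do not carry over. Pictures are saved under pics/ and viewed, about 8 in all and at most 12, crops included, and the job is handed in when it is done.

Besides the shell and the picture viewer there is one more tool, called after ">>>" in YAML: its name, and indented under it one key for each argument. play_rows: Moves the arm, as the interface text tells. Its arguments: {"type":"object","properties":{"targets":{"type":"array"},"newtons":{"type":"number"}},"required":["targets"]}

```bash
ls; mkdir -p pics; python3 - <<'E'
from plant import ctrl
import cv2
for n in("side","top"):
    cv2.imwrite(f"pics/{n}0.png",ctrl.read_camera(n)); print(n,ctrl.calibration(n))
print(ctrl.get_state(),ctrl.finger_overhang)
E
```

```text
pics
side {'fx': 484.71465074176297, 'fy': 484.71465074176297, 'cx': 314.8404432862261, 'cy': 240.79843092346127, 'k1': -0.05130485254115613, 'camera_from_world': array([[ 0.78547757, -0.61878954,  0.01115783, -0.36143285],
       [-0.41645   , -0.54179699, -0.7300859 ,  0.3344419 ],
       [ 0.45781479,  0.56881942, -0.68326428,  0.73937114],
       [ 0.        ,  0.        ,  0.        ,  1.        ]])}
top {'fx': 483.74800778061325, 'fy': 483.74800778061325, 'cx': 320.5959687514375, 'cy': 241.47308717766524, 'k1': -0.05299981834347579, 'camera_from_world': array([[-0.01155631, -0.99989793,  0.00840121,  0.08369734],
       [-0.98840525,  0.01015058, -0.15149927,  0.5306262 ],
       [ 0.15139853, -0.01005457, -0.98842167,  1.12581641],
       [ 0.        ,  0.        ,  0.        ,  1.        ]])}
{'time': 0.1, 'qpos': array([ 1.09498891e+00,  2.87132011e-01,  1.57802507e+00,  1.22114000e-05,
        1.27859657e+00, -1.49968771e-01]), 'dq': array([ 1.18639551e-03, -1.42693377e-03, -1.91996283e-03,  4.46526806e-04,
        1.52374760e-05,  1.38956039e-03]), 'joint_efforts': array([ 1.40322489e-03, -4.07295156e+01, -2.93699312e+01, -1.65627403e-04,
        3.43702668e-03, -5.66512469e-06]), 'eef_pos': array([0.21577072, 0.63901796, 0.2550518 ]), 'tcp_rot': array([ 0.11396791,  0.69798175, -0.11541923,  0.69750354]), 'contact_force': array([-0.43222907,  0.71815861,  0.13937965]), 'wrist_torque': array([ 0.0551793 , -0.04515136,  0.00671253]), 'opening': 1.0000093954381566} 0.025
```

View pics/side0.png

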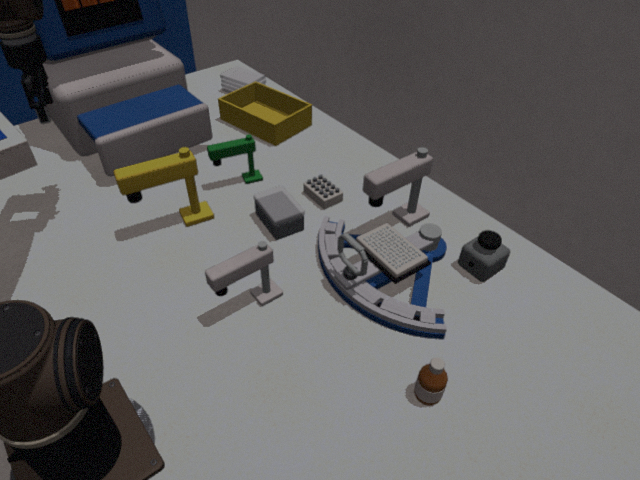

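View pics/top0.png

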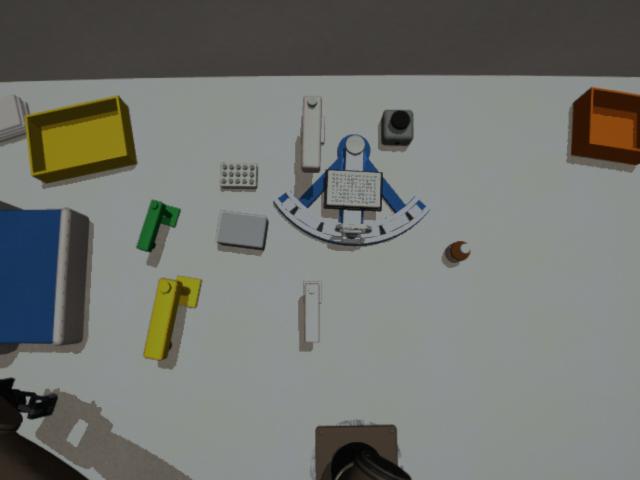

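The views show five column-like candidates. In the top view they are big white (312,130), small white (312,310), green (155,225) and yellow (165,315), plus the grey mixer at (398,125). The description (not green or yellow, larger in its colour) picks the big white one at (312,130), left of the stand axis. Ring: top (352,230), side (352,255).

```bash
cat > h.py <<'E'
import numpy as np, cv2
from plant import ctrl
def ray(n,u,v):
    c=ctrl.calibration(n);K=np.array([[c['fx'],0,c['cx']],[0,c['fy'],c['cy']],[0,0,1]])
    p=cv2.undistortPoints(np.array([[[u,v]]],float),K,np.array([c['k1'],0,0,0.]))[0,0]
    T=c['camera_from_world'];R=T[:3,:3]
    d=R.T@np.array([p[0],p[1],1]);return -R.T@T[:3,3],d/np.linalg.norm(d)
def onz(n,u,v,z):
    o,d=ray(n,u,v);return o+d*(z-o[2])/d[2]
def proj(n,P):
    c=ctrl.calibration(n);K=np.array([[c['fx'],0,c['cx']],[0,c['fy'],c['cy']],[0,0,1]]);T=c['camera_from_world']
    return cv2.projectPoints(np.array(P,float).reshape(-1,1,3),cv2.Rodrigues(T[:3,:3])[0],T[:3,3],K,np.array([c['k1'],0,0,0.]))[0][:,0]
E
python3 - <<'E'
from h import *
t=cv2.imread('pics/top0.png');s=cv2.imread('pics/side0.png')
# well plate top: white bright inside dark border
a=cv2.resize(t[90:260,260:450],None,fx=3.0,fy=3.0,interpolation=cv2.INTER_CUBIC)
b=cv2.resize(s[130:340,300:460],None,fx=2.85,fy=2.85,interpolation=cv2.INTER_CUBIC)
im=np.zeros((600,1030,3),np.uint8);im[:a.shape[0],:a.shape[1]]=a;im[:b.shape[0],572:572+b.shape[1]]=b
cv2.imwrite('pics/c1.png',cv2.resize(im,(800,466)))
print('ring',onz('top',352,228,.132),'hinge~',onz('top',355,145,.06),'bigcam front',onz('top',312,168,.172),'small',onz('top',312,340,.1), 'bottle',onz('top',459,251,.05),'plate',onz('top',353,189,.07))
print('ringside',onz('side',350,237,.132))
hsv=cv2.cvtColor(t,cv2.COLOR_BGR2HSV)
m=cv2.inRange(hsv,(100,150,60),(125,255,255))[90:260,260:450];ys,xs=np.nonzero(m);print(len(xs),xs.min()+260,xs.max()+260,ys.min()+90,ys.max()+90)
E
```

```text
ring [0.54709204 0.00847876 0.132     ] hinge~ [ 0.76676154 -0.00897418  0.06      ] bigcam front [0.67408457 0.09616613 0.172     ] small [0.30124686 0.10015023 0.1       ] bottle [ 0.50346333 -0.25368945  0.05      ] plate [ 0.65303346 -0.0007299   0.07      ]
ringside [0.56038445 0.02195657 0.132     ]
1124 279 424 136 221
```

View pics/c1.png

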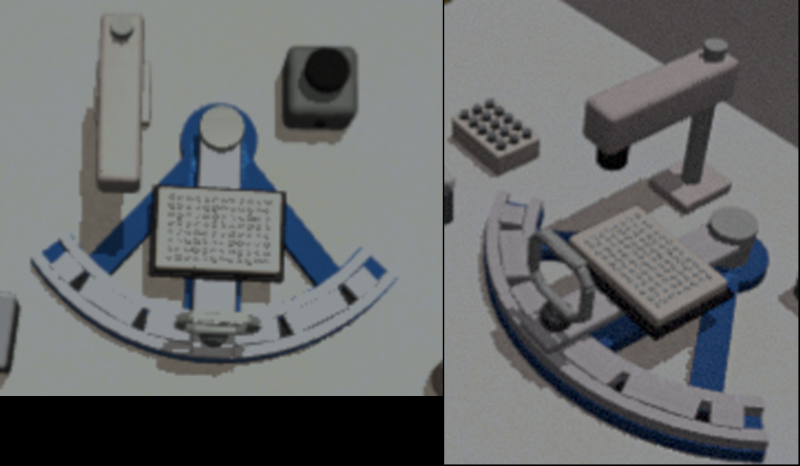

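The crop confirms the choice: the larger white column with the black lens stands left (+y) of the arm. Ring bar centre is about (354,228) in the top view and (351,247) in the side view.

```bash
python3 - <<'E'
from h import *
r=onz('top',354,228.2,.139);h=onz('top',355.3,145,.058);p=onz('top',354,189.6,.07)
print('ring',r,'side',onz('side',351,247,.137),'hinge',h,'plate',p,'d',np.linalg.norm((h-r)[:2]),np.linalg.norm((h-p)[:2]))
print('ringends',onz('top',260+180/2.33,228,.139),onz('top',260+258/2.33,228,.139))
d=(h-r)[:2];print('yaw',np.arctan2(d[1],d[0]))
# plate rows: white plate dark border min area rect
t=cv2.imread('pics/top0.png');g=cv2.cvtColor(t,cv2.COLOR_BGR2GRAY)
m=np.zeros_like(g);m[165:213,318:390]=(g[165:213,318:390]<60)*255
pts=cv2.findNonZero(m);rc=cv2.minAreaRect(pts);print(rc)
bx=cv2.boxPoints(rc);P=[onz('top',u,v,.06) for u,v in bx];print(np.round(P,4))
for a,b in((.0,'mid'),(1,'rail ends')):pass
l=onz('top',260+52/2.33,90+255/2.33,.03);q=onz('top',260+378/2.33,90+268/2.33,.03);print('railends',l,q)
for z in(.10,.137):print(proj('side',[[*r[:2],z]]),proj('top',[[*r[:2],z]]))
c=ctrl.calibration('top');print(sorted(x for x in dir(ctrl) if x[0]!='_'))
E
```

```text
ring [0.5453305  0.00459065 0.139     ] side [ 0.54008304 -0.00350838  0.137     ] hinge [ 0.76748366 -0.00988571  0.058     ] plate [ 0.65153603 -0.00308957  0.07      ] d 0.22262431938015947 0.11614663031776551
ringends [0.54614683 0.04168615 0.139     ] [ 0.54541782 -0.03253717  0.139     ]
yaw -0.06507186119667184
((353.5, 188.5), (47.0, 71.0), 90.0)
[[ 0.7165  0.0822  0.06  ]
 [ 0.7152 -0.0907  0.06  ]
 [ 0.5982 -0.0867  0.06  ]
 [ 0.5998  0.0835  0.06  ]]
railends [0.6387938  0.17090868 0.03      ] [ 0.62157941 -0.17436305  0.03      ]
[[349.05099917 257.50991662]] [[352.69772629 231.23619385]]
[[350.23829658 243.40472976]] [[353.93094682 228.36100248]]
['Unreachable', 'calibration', 'finger_overhang', 'get_state', 'read_camera', 'sign_off']
```

>>> play_rows:
  targets:
    - {"delta_pos": [0.04, -0.03, 0.03], "delta_rot": [0, 0, 0], "claw": 0}
    - {"delta_pos": [0.08, -0.06, 0.06], "delta_rot": [0, 0, 0], "claw": 0}
    - {"delta_pos": [0.1, -0.1, 0.08], "delta_rot": [0, 0, 0], "claw": 0}
    - {"delta_pos": [0.1, -0.12, 0.08], "delta_rot": [0, 0, 0], "claw": 0}
    - {"delta_pos": [0.1, -0.12, 0.08], "delta_rot": [0, 0, 0], "claw": 0}

```text
time: 0.52
eef_pos: [0.3184, 0.5163, 0.3379]
tcp_rot: [0.116, 0.697, -0.116, 0.698]
contact_force: [0.1, 1.3, 0.4]
opening: 0.301
```

```bash
python3 - <<'E'
from plant import ctrl
s=ctrl.get_state();print(s['time'],s['qpos'],s['eef_pos'],s['tcp_rot'],s['opening'])
E
```

```text
0.5167 [ 0.85195693  0.08517356  1.65977376 -0.00238936  1.39553371 -0.38937753] [0.31838888 0.51628903 0.33790821] [ 0.11570778  0.69664358 -0.11591483  0.69847204] 0.3011358179479676
```

>>> play_rows:
  targets:
    - {"delta_pos": [0.03, -0.03, 0.02], "delta_rot": [0, -0.035, 0], "claw": 0}
    - {"delta_pos": [0.05, -0.07, 0.04], "delta_rot": [0, -0.07, 0], "claw": 0}
    - {"delta_pos": [0.07, -0.1, 0.06], "delta_rot": [0, -0.105, 0], "claw": 0}
    - {"delta_pos": [0.08, -0.13, 0.06], "delta_rot": [0, -0.14, 0], "claw": 0}
    - {"delta_pos": [0.08, -0.15, 0.06], "delta_rot": [0, -0.167, 0], "claw": 0}
    - {"delta_pos": [0.08, -0.15, 0.06], "delta_rot": [0, -0.167, 0], "claw": 0}

```text
time: 1.02
eef_pos: [0.3966, 0.3627, 0.3954]
tcp_rot: [0.141, 0.492, -0.084, 0.855]
contact_force: [0.4, 0.2, -1.3]
opening: 0.001
```

```bash
cat > kin.py <<'E'
import numpy as np
from scipy.spatial.transform import Rotation as Ro
from scipy.optimize import least_squares
E0=Ro.from_euler('y',0)
def fk(q,Lt,sg=1,s6=1,L1=.426,L2=.5706,hl=.0122,lat=.1005):
    A=Ro.from_euler('z',q[0]);h=hl+Lt
    B=A*Ro.from_euler('y',q[1]+q[2])*Ro.from_euler('z',sg*q[3])*Ro.from_euler('y',q[4])*Ro.from_euler('z',s6*q[5])
    w=A.apply([L1*np.sin(q[1])+L2*np.sin(q[1]+q[2]),lat,h+L1*np.cos(q[1])+L2*np.cos(q[1]+q[2])])
    return w+B.apply([0,0,Lt]),B,w
E
python3 - <<'E'
from kin import *
from plant import ctrl
s=ctrl.get_state();q=s['qpos'];print(s['time'],q,s['eef_pos'],s['tcp_rot'],s['opening'])
R=Ro.from_quat(s['tcp_rot']);print('toolx',R.as_matrix()[:,0],'tooly',R.as_matrix()[:,1])
for sg in(1,-1):
  for s6 in(1,-1):
    r=least_squares(lambda L:fk(q,L[0],sg,s6)[0]-s['eef_pos'],[.25]);B=fk(q,r.x[0],sg,s6)[1].as_matrix()
    print(sg,s6,r.x,r.fun,B[:,2],'x',B[:,0],'y',B[:,1])
E
```

```text
1.0167 [ 0.68759321 -0.2679556   1.9396379  -0.37395758  1.08078404 -0.44013799] [0.39659246 0.36273578 0.39541306] [ 0.14115828  0.49167575 -0.08372808  0.85517185] 0.0011756715411394203
toolx [ 0.50248912 -0.00439559 -0.86457236] tooly [0.28201201 0.94612789 0.15909504]
1 1 [0.21690852] [ 0.00016043  0.00269705 -0.00050774] [ 0.50248912 -0.00439559 -0.86457236] x [-0.28201201 -0.94612789 -0.15909504] y [-0.81729671  0.32376332 -0.47665858]
1 -1 [0.21690852] [ 0.00016043  0.00269705 -0.00050774] [ 0.50248912 -0.00439559 -0.86457236] x [-0.80969032 -0.35303129 -0.46879685] y [-0.30316046  0.93560119 -0.18095345]
-1 1 [0.04579806] [-0.10455828  0.02626378 -0.02368082] [ 0.09335446  0.49376065 -0.86457236] x [-0.50367408 -0.72563209 -0.46879685] y [-0.85883489  0.47922697  0.18095345]
-1 -1 [0.04579807] [-0.10455828  0.02626378 -0.02368082] [ 0.09335446  0.49376065 -0.86457236] x [-0.9828978  -0.09273984 -0.15909504] y [-0.15873517  0.8646385   0.47665858]
```

```bash
cat >> kin.py <<'E'
lo=np.array([-2.77,-.9,.21,-1.53,.24,-2.84]);hi=np.array([2.77,2.22,2.48,4.67,2.81,2.84])
def toolR(p,psi,flip=0):
    x=np.array([np.cos(p)*np.cos(psi),np.cos(p)*np.sin(psi),-np.sin(p)]);y=np.array([-np.sin(psi),np.cos(psi),0])
    if flip:y=-y
    return np.c_[x,y,np.cross(x,y)]
M=np.array([[0,-1,0],[0,0,-1],[1,0,0.]]).T # B columns (x,y,z)->tool: tx=Bz, ty=-Bx, tz=-By
def toolmat(q):
    p,B,w=fk(q,.217);B=B.as_matrix();return p,np.c_[B[:,2],-B[:,0],-B[:,1]],w
def ik(P,R,q0):
    def f(q):
        p,T,_=toolmat(q);return np.r_[(p-P)*5,Ro.from_matrix(T.T@R).as_rotvec()]
    r=least_squares(f,np.clip(q0,lo+.02,hi-.02),bounds=(lo,hi));return r.x,np.abs(r.fun).max()
def tcp(bar,p,psi,perp=.016,over=.018):
    R=toolR(p,psi);up=np.cross(R[:,0],[-np.sin(psi),np.cos(psi),0]);up=up if up[2]>0 else -up
    return np.array(bar)-perp*up+(over-.025)*R[:,0],R
E
python3 - <<'E'
from h import *
from kin import *
o1,d1=ray('top',312,290);o2,d2=ray('side',263,245)
a=np.linalg.lstsq(np.c_[d1,-d2],o2-o1,rcond=None)[0];print('smallcap',o1+a[0]*d1,o2+a[1]*d2,'base',onz('side',267,292,0),'tip top',onz('top',312,342,.12))
q0=ctrl.get_state()['qpos']
for p in(30,40,50):
  for psi in(-.1,.1,.3,.5):
    P=np.radians(p);out=[]
    for bar in((.545,.003,.132),(.545,.003,.150),(.555,.079,.150)):
      t,R=tcp(bar,P,psi);b=min((ik(t,R,np.array(g)) for g in(q0,[-.4,-.1,2.3,1.2,.8,0],[-.4,-.1,2.3,1.2,.8,-1.5],[-.4,-.1,2.3,2,.5,-2])),key=lambda r:r[1])
      out.append((np.round(b[0],2).tolist(),round(b[1],4)))
    print(p,psi,*out)
E
```

```text
smallcap [0.40995471 0.09879151 0.13959831] [0.4134786  0.09690581 0.13976584] base [0.41723802 0.10349443 0.        ] tip top [0.29793803 0.09999723 0.12      ]
30 -0.1 ([-0.06, -0.14, 2.43, -1.53, 0.24, 0.01], np.float64(0.2099)) ([-0.29, -0.26, 2.47, 1.18, 0.24, -2.84], np.float64(0.195)) ([0.07, -0.14, 2.4, -1.53, 0.24, 0.08], np.float64(0.1572))
30 0.1 ([-0.27, -0.21, 2.45, 1.07, 0.24, -2.84], np.float64(0.2421)) ([-0.27, -0.25, 2.46, 1.08, 0.24, -2.84], np.float64(0.2115)) ([-0.14, -0.21, 2.43, 1.15, 0.24, -2.84], np.float64(0.2061))
30 0.3 ([-0.44, -0.08, 2.48, 1.76, 0.65, 2.46], np.float64(0.0294)) ([-0.44, -0.13, 2.48, 1.69, 0.64, 2.55], np.float64(0.0268)) ([-0.23, -0.13, 2.48, 1.94, 0.49, 2.44], np.float64(0.0087))
30 0.5 ([-0.52, -0.04, 2.45, 1.58, 0.83, 2.45], np.float64(0.0)) ([-0.52, -0.08, 2.44, 1.53, 0.83, 2.52], np.float64(0.0)) ([-0.32, -0.09, 2.45, 1.68, 0.69, 2.51], np.float64(0.0))
40 -0.1 ([-0.28, -0.19, 2.46, 1.15, 0.24, -2.84], np.float64(0.0879)) ([-0.28, -0.23, 2.46, 1.15, 0.24, -2.84], np.float64(0.0843)) ([0.07, -0.12, 2.39, -1.53, 0.24, 0.07], np.float64
[... 612 characters left out ...]
0], np.float64(0.0155)) ([-0.21, -0.2, 2.4, 0.29, 0.26, -1.94], np.float64(0.0)) ([-0.01, -0.14, 2.35, -0.23, 0.24, -1.28], np.float64(0.0))
50 0.1 ([-0.29, -0.16, 2.41, 0.82, 0.34, -2.67], np.float64(0.0)) ([-0.29, -0.2, 2.4, 0.74, 0.37, -2.58], np.float64(0.0)) ([-0.09, -0.16, 2.36, 0.47, 0.28, -2.18], np.float64(0.0))
50 0.3 ([-0.34, -0.14, 2.37, 0.82, 0.49, -2.84], np.float64(0.044)) ([-0.35, -0.18, 2.37, 0.82, 0.53, -2.84], np.float64(0.0252)) ([-0.17, -0.15, 2.36, 0.81, 0.41, -2.71], np.float64(0.0))
50 0.5 ([-0.45, -0.09, 2.38, 1.15, 0.67, 2.84], np.float64(0.0829)) ([-0.46, -0.12, 2.38, 1.15, 0.7, 2.84], np.float64(0.1061)) ([-0.2, -0.13, 2.32, 0.78, 0.56, -2.84], np.float64(0.0503))
```

```bash
python3 - <<'E'
from h import *
from kin import *
q0=ctrl.get_state()['qpos']
S=[q0,[0,-.1,2.3,-1,.5,0],[0,-.1,2.3,-1,.5,1],[-.4,-.1,2.3,1.2,.6,-.4],[-.4,-.1,2.3,.8,.5,.4]]
for p in(40,45,50):
  for psi in(-.7,-.6,-.5,-.4,-.3,-.2,.1,.2,.3):
    P=np.radians(p);out=[]
    for bar in((.545,.003,.132),(.545,.003,.150),(.557,.079,.150)):
      t,R=tcp(bar,P,psi);R=toolR(P,psi,psi>0);b=min((ik(t,R,np.array(g)) for g in S),key=lambda r:r[1])
      out.append((np.round(b[0],2).tolist(),round(float(b[1]),3)))
    print(p,psi,*out)
E
```

```text
40 -0.7 ([0.05, -0.01, 2.34, -1.41, 0.56, 0.35], 0.0) ([0.05, -0.05, 2.33, -1.35, 0.56, 0.27], 0.0) ([0.22, 0.04, 2.24, -1.28, 0.69, 0.33], 0.0)
40 -0.6 ([0.01, -0.05, 2.37, -1.48, 0.46, 0.33], 0.0) ([0.01, -0.09, 2.37, -1.39, 0.46, 0.23], 0.0) ([0.19, 0.01, 2.28, -1.33, 0.6, 0.29], 0.0)
40 -0.5 ([-0.03, -0.08, 2.4, -1.53, 0.36, 0.28], 0.007) ([-0.03, -0.12, 2.4, -1.44, 0.36, 0.18], 0.0) ([0.16, -0.03, 2.31, -1.38, 0.5, 0.25], 0.0)
40 -0.4 ([-0.07, -0.11, 2.42, -1.53, 0.25, 0.18], 0.021) ([-0.07, -0.15, 2.42, -1.48, 0.25, 0.12], 0.0) ([0.12, -0.06, 2.35, -1.43, 0.4, 0.2], 0.0)
40 -0.3 ([-0.07, -0.12, 2.42, -1.53, 0.24, 0.11], 0.069) ([-0.07, -0.16, 2.43, -1.53, 0.24, 0.11], 0.065) ([0.08, -0.09, 2.37, -1.48, 0.29, 0.16], 0.0)
40 -0.2 ([-0.07, -0.12, 2.42, -1.53, 0.24, 0.05], 0.14) ([-0.07, -0.16, 2.43, -1.53, 0.24, 0.05], 0.138) ([0.06, -0.11, 2.39, -1.53, 0.24, 0.13], 0.038)
40 0.1 ([-0.32, -0.17, 2.48, 1.57, 0.32, -0.28], 0.0) ([-0.32, -0.21, 2.47, 1.42, 0.32, -0.12], 0.0) ([-0.15, -0.17, 2.44, 1.51, 0.24, -0.1], 0.052)
40 0.2 ([-0.37, -0.15, 2.47, 1.49, 0.43, -0.29], 0.0) ([-0.37,
[... 2184 characters left out ...]
 0.24, -0.95], 0.006) ([-0.13, -0.18, 2.38, -0.42, 0.27, -1.04], 0.0) ([0.06, -0.1, 2.31, -0.73, 0.35, -0.59], 0.0)
50 -0.2 ([-0.17, -0.15, 2.39, -0.09, 0.24, -1.46], 0.028) ([-0.17, -0.19, 2.39, -0.08, 0.24, -1.48], 0.0) ([0.02, -0.12, 2.33, -0.54, 0.28, -0.88], 0.0)
50 0.1 ([-0.29, -0.16, 2.41, 0.82, 0.34, 0.47], 0.0) ([-0.29, -0.2, 2.4, 0.74, 0.37, 0.56], 0.0) ([-0.09, -0.15, 2.36, 0.47, 0.27, 0.97], 0.0)
50 0.2 ([-0.33, -0.15, 2.4, 0.91, 0.42, 0.28], 0.0) ([-0.33, -0.19, 2.39, 0.84, 0.45, 0.36], 0.0) ([-0.13, -0.15, 2.36, 0.69, 0.34, 0.65], 0.0)
50 0.3 ([-0.36, -0.14, 2.39, 0.96, 0.51, 0.14], 0.0) ([-0.36, -0.18, 2.38, 0.89, 0.53, 0.21], 0.0) ([-0.17, -0.15, 2.35, 0.81, 0.41, 0.43], 0.0)
```

```bash
cat > plan.py <<'E'
from kin import *
from plant import ctrl
import sys
def go(P,R,name=''):
    s=ctrl.get_state();d=P-s['eef_pos'];w=(Ro.from_matrix(R)*Ro.from_quat(s['tcp_rot']).inv()).as_rotvec()/np.pi
    print(name,'t',round(s['time'],2),'P',np.round(P,4),'d',np.round(d,4),'w',np.round(w,4),'F',np.round(s['contact_force'],1))
E
python3 - <<'E'
from plan import *
bar=(.545,.003,.132);R0=None
P,R=tcp(bar,np.radians(45),-.55,.023,.028);d=R[:,0]
go(P-.2*d,R,'high');go(P-.09*d,R,'pre');go(P,R,'in')
q=ctrl.get_state()['qpos']
for k in(.2,.09,0):q,e=ik(P-k*d,R,q);print(np.round(q,2),e,'wrist',toolmat(q)[2])
E
```

```text
high t 1.02 P [0.4124 0.0843 0.255 ] d [ 0.0158 -0.2784 -0.1404] w [-0.0829 -0.0613 -0.0893] F [ 0.4  0.2 -1.3]
pre t 1.02 P [0.4787 0.0437 0.1773] d [ 0.0821 -0.3191 -0.2182] w [-0.0829 -0.0613 -0.0893] F [ 0.4  0.2 -1.3]
in t 1.02 P [0.5329 0.0104 0.1136] d [ 0.1364 -0.3523 -0.2818] w [-0.0829 -0.0613 -0.0893] F [ 0.4  0.2 -1.3]
[ 0.22 -0.58  2.46 -0.76  0.79 -0.38] 1.6757452489925894e-12 wrist [0.28156509 0.16451331 0.40847875]
[ 0.07 -0.3   2.44 -0.96  0.52 -0.22] 2.7736202223849205e-10 wrist [0.34787594 0.12385779 0.33069701]
[-0.02 -0.04  2.36 -1.29  0.38  0.09] 1.1102230246251565e-15 wrist [0.40213027 0.09059418 0.2670574 ]
```

>>> play_rows:
  targets:
    - {"delta_pos": [0.02, -0.035, -0.01], "delta_rot": [-0.02, -0.015, -0.02], "claw": 0}
    - {"delta_pos": [0.03, -0.07, -0.03], "delta_rot": [-0.04, -0.03, -0.04], "claw": 0}
    - {"delta_pos": [0.04, -0.105, -0.05], "delta_rot": [-0.055, -0.04, -0.06], "claw": 0}
    - {"delta_pos": [0.05, -0.14, -0.065], "delta_rot": [-0.07, -0.05, -0.075], "claw": 0}
    - {"delta_pos": [0.06, -0.175, -0.08], "delta_rot": [-0.083, -0.061, -0.089], "claw": 0}
    - {"delta_pos": [0.07, -0.21, -0.1], "delta_rot": [-0.083, -0.061, -0.089], "claw": 0}
    - {"delta_pos": [0.075, -0.245, -0.12], "delta_rot": [-0.083, -0.061, -0.089], "claw": 0}
    - {"delta_pos": [0.08, -0.28, -0.14], "delta_rot": [-0.083, -0.061, -0.089], "claw": 0}
    - {"delta_pos": [0.08, -0.31, -0.16], "delta_rot": [-0.083, -0.061, -0.089], "claw": 0}
    - {"delta_pos": [0.082, -0.319, -0.175], "delta_rot": [-0.083, -0.061, -0.089], "claw": 0}
    - {"delta_pos": [0.082, -0.319, -0.19], "delta_rot": [-0.083, -0.061, -0.089], "claw": 0}
    - {"delta_pos": [0.082, -0.319, -0.19], "delta_rot": [-0.083, -0.061, -0.089], "claw": 0}

```text
time: 2.02
eef_pos: [0.4766, 0.0429, 0.2009]
tcp_rot: [0.103, 0.372, -0.252, 0.887]
contact_force: [-0.7, 0.1, 0.9]
opening: -0.002
```

```bash
python3 - <<'E'
from plan import *
from h import *
bar=(.545,.003,.132)
P,R=tcp(bar,np.radians(45),-.55,.023,.028);d=R[:,0]
go(P-.07*d,R,'pre');go(P,R,'in')
s=ctrl.get_state();print(np.round(s['qpos'],2))
tip=s['eef_pos']+.025*Ro.from_quat(s['tcp_rot']).as_matrix()[:,0]
a=ctrl.read_camera('top');b=ctrl.read_camera('side')
for n,im in(('top',a),('side',b)):
    for q,c in((tip,(0,0,255)),(bar,(0,255,0)),(P,(255,0,0))):
        u=proj(n,[q])[0];print(n,u);cv2.circle(im,tuple(int(x*8) for x in u),8,c,-1,shift=3)
A=cv2.resize(a[140:290,270:430],None,fx=2.5,fy=2.5,interpolation=cv2.INTER_CUBIC);B=cv2.resize(b[150:300,280:440],None,fx=2.5,fy=2.5,interpolation=cv2.INTER_CUBIC)
cv2.imwrite('pics/p1.png',np.hstack([A,B]))
E
```

```text
pre t 2.02 P [0.4907 0.0363 0.1631] d [ 0.0142 -0.0066 -0.0378] w [-0.0001 -0.0028  0.0006] F [-0.7  0.1  0.9]
in t 2.02 P [0.5329 0.0104 0.1136] d [ 0.0563 -0.0325 -0.0873] w [-0.0001 -0.0028  0.0006] F [-0.7  0.1  0.9]
[ 0.07 -0.31  2.4  -0.88  0.56 -0.3 ]
top [342.40116959 249.74839775]
top [354.47547252 228.89998379]
top [350.7004192  235.61812237]
side [318.1481401  228.28886111]
side [350.50519391 245.90035779]
side [342.49334043 253.51312642]
```

View pics/p1.png

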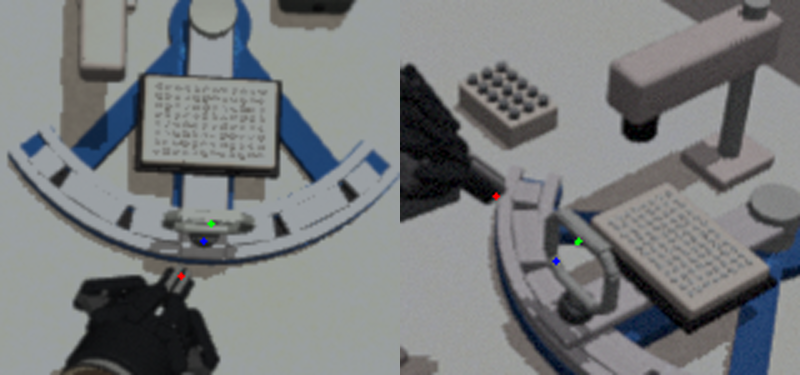

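The picture shows the fingertips at (181,276) in the left half, on the red mark, and the ring bar at (210,222), on the green mark, so the calibration agrees. Next I go in under the bar.

>>> play_rows:
  targets:
    - {"delta_pos": [0.007, -0.003, -0.019], "delta_rot": [0, -0.003, 0], "claw": 0}
    - {"delta_pos": [0.014, -0.007, -0.038], "delta_rot": [0, -0.003, 0], "claw": 0}
    - {"delta_pos": [0.014, -0.007, -0.038], "delta_rot": [0, -0.003, 0], "claw": 0}
    - {"delta_pos": [0.021, -0.011, -0.046], "delta_rot": [0, -0.003, 0], "claw": 0}
    - {"delta_pos": [0.028, -0.015, -0.054], "delta_rot": [0, -0.003, 0], "claw": 0}
    - {"delta_pos": [0.035, -0.02, -0.062], "delta_rot": [0, -0.003, 0], "claw": 0}
    - {"delta_pos": [0.042, -0.024, -0.07], "delta_rot": [0, -0.003, 0], "claw": 0}
    - {"delta_pos": [0.049, -0.028, -0.078], "delta_rot": [0, -0.003, 0], "claw": 0}
    - {"delta_pos": [0.057, -0.0325, -0.087], "delta_rot": [0, -0.003, 0], "claw": 0}
    - {"delta_pos": [0.057, -0.0325, -0.087], "delta_rot": [0, -0.003, 0], "claw": 0}
    - {"delta_pos": [0.057, -0.0325, -0.087], "delta_rot": [0, -0.003, 0], "claw": 0}

```text
time: 3.03
eef_pos: [0.5363, 0.012, 0.119]
tcp_rot: [0.104, 0.365, -0.25, 0.891]
contact_force: [-0.0, -0.1, -0.3]
opening: -0.002
```

```bash
python3 - <<'E'
from plan import *
from h import *
bar=(.545,.003,.132)
P,R=tcp(bar,np.radians(45),-.55,.023,.028)
go(P,R,'in')
s=ctrl.get_state();print(np.round(s['qpos'],2))
a=ctrl.read_camera('top');b=ctrl.read_camera('side')
A=cv2.resize(a[190:290,290:397],(400,374),interpolation=cv2.INTER_CUBIC);B=cv2.resize(b[200:300,300:407],(400,374),interpolation=cv2.INTER_CUBIC)
cv2.imwrite('pics/p2.png',np.hstack([A,B]))
E
```

```text
in t 3.03 P [0.5329 0.0104 0.1136] d [-0.0033 -0.0016 -0.0054] w [ 0.0002  0.0024 -0.0005] F [-0.  -0.1 -0.3]
[-0.02 -0.01  2.34 -1.32  0.38  0.13]
```

View pics/p2.png

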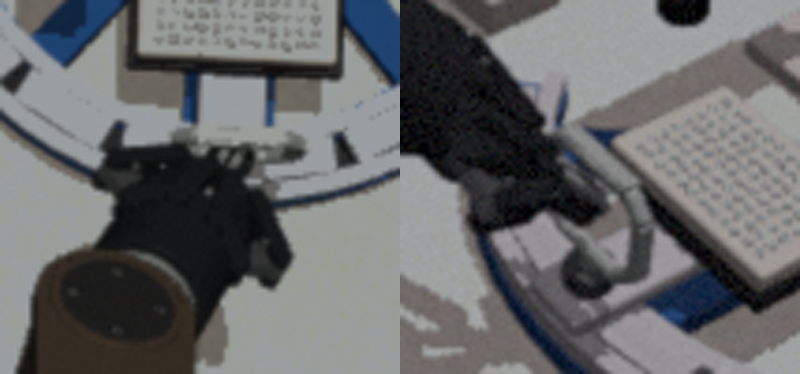

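The fingers pass under the bar at (235,148) in the left half, with no contact force. Next is a lift in small steps.

>>> play_rows:
  targets:
    - {"delta_pos": [0, 0, 0.002], "delta_rot": [0, 0, 0], "claw": 0}
    - {"delta_pos": [0, 0, 0.004], "delta_rot": [0, 0, 0], "claw": 0}
    - {"delta_pos": [0, 0, 0.006], "delta_rot": [0, 0, 0], "claw": 0}
    - {"delta_pos": [0, 0, 0.006], "delta_rot": [0, 0, 0], "claw": 0}

```text
time: 3.47
eef_pos: [0.535, 0.0123, 0.1248]
tcp_rot: [0.105, 0.365, -0.25, 0.891]
contact_force: [-0.9, 0.2, -2.1]
opening: 0.003
```

>>> play_rows:
  targets:
    - {"delta_pos": [0, 0, 0.003], "delta_rot": [0, 0, 0], "claw": 0}
    - {"delta_pos": [0, 0, 0.006], "delta_rot": [0, 0, 0], "claw": 0}
    - {"delta_pos": [0, 0, 0.006], "delta_rot": [0, 0, 0], "claw": 0}

```text
time: 3.72
eef_pos: [0.5337, 0.0123, 0.1296]
tcp_rot: [0.105, 0.366, -0.25, 0.89]
contact_force: [-2.5, -0.7, -6.6]
opening: -0.001
```

>>> play_rows:
  targets:
    - {"delta_pos": [0.001, 0, 0.003], "delta_rot": [0, 0, 0], "claw": 0}
    - {"delta_pos": [0.001, 0, 0.006], "delta_rot": [0, 0, 0], "claw": 0}
    - {"delta_pos": [0.001, 0, 0.006], "delta_rot": [0, 0, 0], "claw": 0}

```text
time: 3.97
eef_pos: [0.5336, 0.0121, 0.1348]
tcp_rot: [0.105, 0.367, -0.251, 0.889]
contact_force: [-4.8, 0.8, -7.2]
opening: 0.005
```

>>> play_rows:
  targets:
    - {"delta_pos": [0.001, 0, 0.003], "delta_rot": [0, 0, 0], "claw": 0}
    - {"delta_pos": [0.001, 0, 0.006], "delta_rot": [0, 0, 0], "claw": 0}
    - {"delta_pos": [0.001, 0, 0.006], "delta_rot": [0, 0, 0], "claw": 0}
    - {"delta_pos": [0.001, 0, 0.006], "delta_rot": [0, 0, 0], "claw": 0}

```text
time: 4.3
eef_pos: [0.5336, 0.0121, 0.1399]
tcp_rot: [0.105, 0.368, -0.252, 0.889]
contact_force: [-5.5, 1.3, -7.6]
opening: -0.003
```

```bash
python3 - <<'E'
from h import *
s=ctrl.get_state();print(s['eef_pos'],s['contact_force'],np.round(s['qpos'],2))
b=ctrl.read_camera('side')
o=cv2.imread('pics/side0.png')
f=lambda im:cv2.resize(im[200:300,300:407],(400,374),interpolation=cv2.INTER_CUBIC)
cv2.imwrite('pics/p3.png',np.hstack([f(o),f(b)]))
E
```

```text
[0.53359055 0.01206295 0.13987284] [-5.51293549  1.28526745 -7.61182379] [-0.01 -0.06  2.33 -1.18  0.4  -0.03]
```

View pics/p3.png

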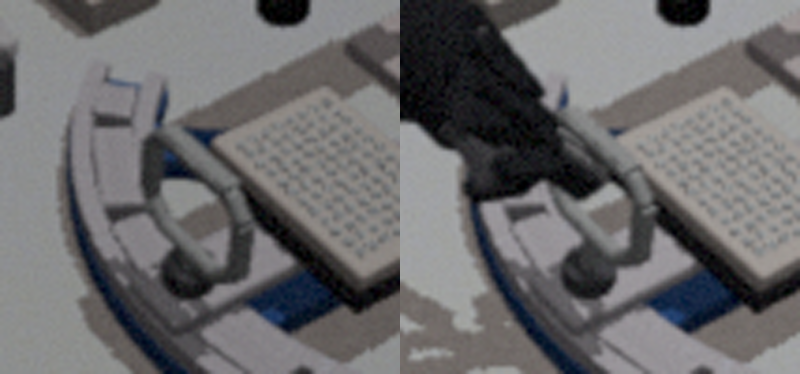

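>>> play_rows:
  targets:
    - {"delta_pos": [0.001, 0, 0.003], "delta_rot": [0, 0, 0], "claw": 0}
    - {"delta_pos": [0.001, 0, 0.005], "delta_rot": [0, 0, 0], "claw": 0}
    - {"delta_pos": [0.001, 0, 0.005], "delta_rot": [0, 0, 0], "claw": 0}
    - {"delta_pos": [0.001, 0, 0.005], "delta_rot": [0, 0, 0], "claw": 0}

```text
time: 4.68
eef_pos: [0.5337, 0.0119, 0.144]
tcp_rot: [0.105, 0.369, -0.252, 0.888]
contact_force: [-5.8, 0.5, -9.5]
opening: -0.004
```

>>> play_rows:
  targets:
    - {"delta_pos": [0.001, 0.005, 0], "delta_rot": [0, 0, 0], "claw": 0}
    - {"delta_pos": [0.001, 0.01, 0], "delta_rot": [0, 0, 0], "claw": 0}
    - {"delta_pos": [0.002, 0.015, 0], "delta_rot": [0, 0, 0], "claw": 0}
    - {"delta_pos": [0.002, 0.02, 0], "delta_rot": [0, 0, 0], "claw": 0}
    - {"delta_pos": [0.003, 0.025, 0], "delta_rot": [0, 0, 0], "claw": 0}
    - {"delta_pos": [0.004, 0.03, 0], "delta_rot": [0, 0, 0], "claw": 0}
    - {"delta_pos": [0.004, 0.03, 0], "delta_rot": [0, 0, 0], "claw": 0}

```text
time: 5.27
eef_pos: [0.5382, 0.0432, 0.1443]
tcp_rot: [0.105, 0.369, -0.251, 0.889]
contact_force: [-2.5, 0.5, -9.2]
opening: 0.004
```

```bash
python3 - <<'E'
from h import *
s=ctrl.get_state();print(s['eef_pos'],s['contact_force'],np.round(s['qpos'],2))
a=ctrl.read_camera('top');b=ctrl.read_camera('side')
A=cv2.resize(a[190:290,290:397],(400,374),interpolation=cv2.INTER_CUBIC);B=cv2.resize(b[200:300,300:407],(400,374),interpolation=cv2.INTER_CUBIC)
cv2.imwrite('pics/p4.png',np.hstack([A,B]))
E
```

```text
[0.53822395 0.04324568 0.14430235] [-2.46451675  0.47409145 -9.16056114] [ 0.06 -0.04  2.3  -1.15  0.46  0.  ]
```

View pics/p4.png

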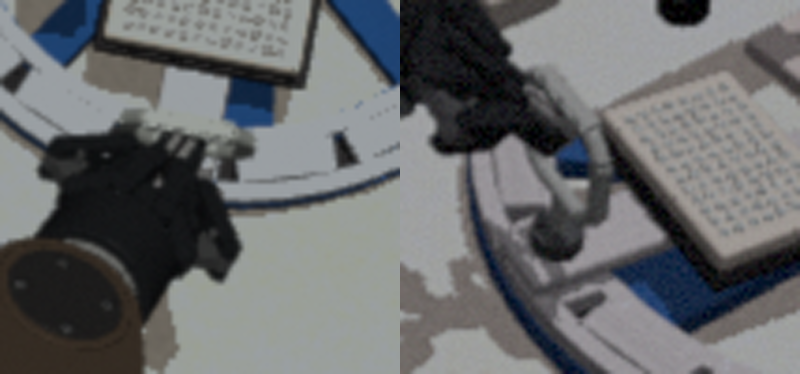

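>>> play_rows:
  targets:
    - {"delta_pos": [0.001, 0.004, 0], "delta_rot": [0, 0, 0], "claw": 0}
    - {"delta_pos": [0.002, 0.008, 0], "delta_rot": [0, 0, 0], "claw": 0}
    - {"delta_pos": [0.003, 0.012, 0], "delta_rot": [0, 0, 0], "claw": 0}
    - {"delta_pos": [0.003, 0.015, 0], "delta_rot": [0, 0, 0], "claw": 0}
    - {"delta_pos": [0.003, 0.015, 0], "delta_rot": [0, 0, 0], "claw": 0}
    - {"delta_pos": [0.003, 0.015, -0.004], "delta_rot": [0, 0, 0], "claw": 0}
    - {"delta_pos": [0.003, 0.015, -0.008], "delta_rot": [0, 0, 0], "claw": 0}
    - {"delta_pos": [0.003, 0.015, -0.012], "delta_rot": [0, 0, 0], "claw": 0}
    - {"delta_pos": [0.003, 0.015, -0.016], "delta_rot": [0, 0, 0], "claw": 0}
    - {"delta_pos": [0.003, 0.015, -0.021], "delta_rot": [0, 0, 0], "claw": 0}
    - {"delta_pos": [0.003, 0.015, -0.021], "delta_rot": [0, 0, 0], "claw": 0}

```text
time: 6.28
eef_pos: [0.5431, 0.0575, 0.1251]
tcp_rot: [0.105, 0.367, -0.251, 0.89]
contact_force: [-0.1, 0.8, 0.0]
opening: -0.002
```

```bash
python3 - <<'E'
from h import *
s=ctrl.get_state();print(s['eef_pos'],s['contact_force'],np.round(s['qpos'],2))
a=ctrl.read_camera('top');b=ctrl.read_camera('side')
A=cv2.resize(a[190:290,290:397],(400,374),interpolation=cv2.INTER_CUBIC);B=cv2.resize(b[200:300,300:407],(400,374),interpolation=cv2.INTER_CUBIC)
cv2.imwrite('pics/p5.png',np.hstack([A,B]))
E
```

```text
[0.54308998 0.0574605  0.12513246] [-0.09671277  0.84730615  0.03717964] [ 0.1   0.02  2.29 -1.25  0.47  0.13]
```

View pics/p5.png

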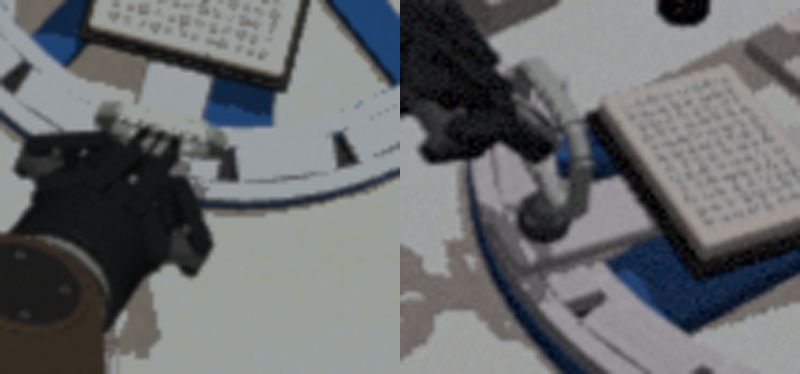

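>>> play_rows:
  targets:
    - {"delta_pos": [0.001, 0.003, -0.003], "delta_rot": [0, 0, 0], "claw": 0}
    - {"delta_pos": [0.001, 0.006, -0.004], "delta_rot": [0, 0, 0], "claw": 0}
    - {"delta_pos": [0.002, 0.009, -0.004], "delta_rot": [0, 0, 0], "claw": 0}
    - {"delta_pos": [0.003, 0.012, -0.004], "delta_rot": [0, 0, 0], "claw": 0}
    - {"delta_pos": [0.004, 0.015, -0.004], "delta_rot": [0, 0, 0], "claw": 0}
    - {"delta_pos": [0.005, 0.018, -0.004], "delta_rot": [0, 0, 0], "claw": 0}
    - {"delta_pos": [0.006, 0.02, -0.004], "delta_rot": [0, 0, 0], "claw": 0}
    - {"delta_pos": [0.006, 0.02, -0.004], "delta_rot": [0, 0, 0], "claw": 0}

```text
time: 7.05
eef_pos: [0.5486, 0.077, 0.1211]
tcp_rot: [0.104, 0.367, -0.253, 0.889]
contact_force: [-1.3, -3.2, 0.9]
opening: -0.002
```

>>> play_rows:
  targets:
    - {"delta_pos": [0.001, 0.002, 0], "delta_rot": [0, 0, 0], "claw": 0}
    - {"delta_pos": [0.001, 0.004, 0], "delta_rot": [0, 0, 0], "claw": 0}
    - {"delta_pos": [0.002, 0.006, 0], "delta_rot": [0, 0, 0], "claw": 0}
    - {"delta_pos": [0.003, 0.008, 0], "delta_rot": [0, 0, 0], "claw": 0}
    - {"delta_pos": [0.003, 0.01, 0], "delta_rot": [0, 0, 0], "claw": 0}
    - {"delta_pos": [0.003, 0.01, 0], "delta_rot": [0, 0, 0], "claw": 0}

```text
time: 7.55
eef_pos: [0.5514, 0.0866, 0.1208]
tcp_rot: [0.104, 0.367, -0.253, 0.889]
contact_force: [0.5, -3.4, -0.2]
opening: -0.001
```

```bash
python3 - <<'E'
from h import *
s=ctrl.get_state();print(s['time'],s['eef_pos'],s['contact_force'],np.round(s['qpos'],2))
a=ctrl.read_camera('top');b=ctrl.read_camera('side')
A=cv2.resize(a[190:290,290:397],(400,374),interpolation=cv2.INTER_CUBIC);B=cv2.resize(b[200:300,300:407],(400,374),interpolation=cv2.INTER_CUBIC)
cv2.imwrite('pics/p6.png',np.hstack([A,B]))
E
```

```text
7.55 [0.55135252 0.08664067 0.12083965] [ 0.49653283 -3.44761514 -0.16370692] [ 0.16  0.07  2.24 -1.24  0.51  0.18]
```

View pics/p6.png

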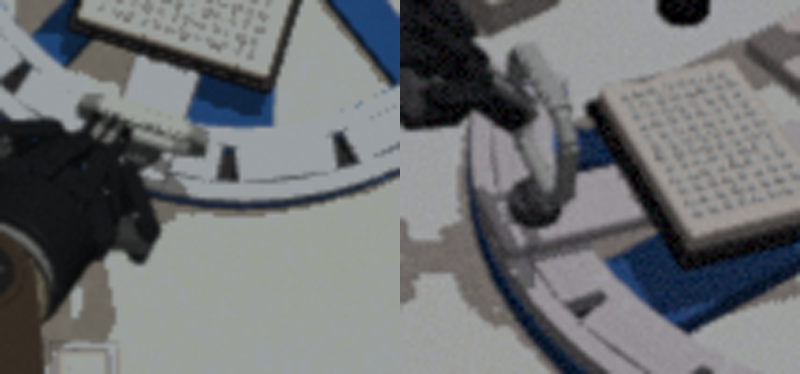

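>>> play_rows:
  targets:
    - {"delta_pos": [0.001, 0.002, 0], "delta_rot": [0, 0, 0], "claw": 0}
    - {"delta_pos": [0.001, 0.004, 0], "delta_rot": [0, 0, 0], "claw": 0}
    - {"delta_pos": [0.002, 0.006, 0], "delta_rot": [0, 0, 0], "claw": 0}
    - {"delta_pos": [0.003, 0.008, 0], "delta_rot": [0, 0, 0], "claw": 0}
    - {"delta_pos": [0.004, 0.01, 0], "delta_rot": [0, 0, 0], "claw": 0}
    - {"delta_pos": [0.004, 0.012, 0], "delta_rot": [0, 0, 0], "claw": 0}
    - {"delta_pos": [0.004, 0.012, 0], "delta_rot": [0, 0, 0], "claw": 0}

```text
time: 8.23
eef_pos: [0.5551, 0.099, 0.1204]
tcp_rot: [0.104, 0.368, -0.253, 0.889]
contact_force: [-0.8, -3.6, 0.3]
opening: -0.003
```

>>> play_rows:
  targets:
    - {"delta_pos": [0.001, 0.002, 0], "delta_rot": [0, 0, 0], "claw": 0}
    - {"delta_pos": [0.002, 0.004, 0], "delta_rot": [0, 0, 0], "claw": 0}
    - {"delta_pos": [0.002, 0.004, 0], "delta_rot": [0, 0, 0], "claw": 0}

```text
time: 8.48
eef_pos: [0.5579, 0.1042, 0.1209]
tcp_rot: [0.104, 0.368, -0.251, 0.889]
contact_force: [-0.7, -0.6, -1.2]
opening: 0.001
```

>>> play_rows:
  targets:
    - {"delta_pos": [0.001, 0.002, 0], "delta_rot": [0, 0, 0], "claw": 0}
    - {"delta_pos": [0.001, 0.003, 0], "delta_rot": [0, 0, 0], "claw": 0}
    - {"delta_pos": [0.001, 0.003, 0], "delta_rot": [0, 0, 0], "claw": 0}

```text
time: 8.73
eef_pos: [0.559, 0.1074, 0.121]
tcp_rot: [0.104, 0.367, -0.251, 0.889]
contact_force: [-0.5, -1.0, 1.1]
opening: 0.002
```

```bash
python3 - <<'E'
from h import *
a=ctrl.read_camera('top');b=ctrl.read_camera('side')
q=np.array([[.5625,.0775,.132]]);print(proj('top',q),proj('side',q))
A=cv2.resize(a[190:290,270:377],(400,374),interpolation=cv2.INTER_CUBIC);B=cv2.resize(b[190:290,300:407],(400,374),interpolation=cv2.INTER_CUBIC)
cv2.imwrite('pics/p7.png',np.hstack([A,B]))
E
```

```text
[[320.9605346  221.50942661]] [[332.1278798  221.34112409]]
```

View pics/p7.png

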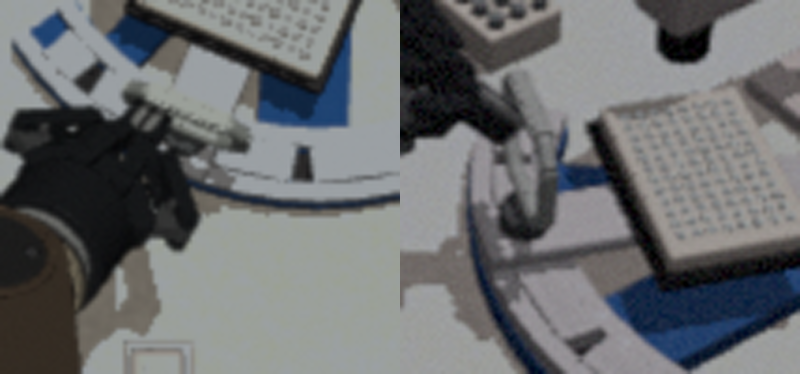

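The bar is at about top pixel (320,220), against (321,221.5) expected for home in the next hole. A small extra push will show whether it is locked.

>>> play_rows:
  targets:
    - {"delta_pos": [0.001, 0.002, 0], "delta_rot": [0, 0, 0], "claw": 0}
    - {"delta_pos": [0.001, 0.003, 0], "delta_rot": [0, 0, 0], "claw": 0}
    - {"delta_pos": [0.001, 0.003, 0], "delta_rot": [0, 0, 0], "claw": 0}

```text
time: 9.08
eef_pos: [0.559, 0.1091, 0.1204]
tcp_rot: [0.104, 0.368, -0.253, 0.889]
contact_force: [-3.4, -4.7, 1.4]
opening: 0.002
```

>>> play_rows:
  targets:
    - {"delta_pos": [0.001, 0.002, 0], "delta_rot": [0, 0, 0], "claw": 0}
    - {"delta_pos": [0.001, 0.002, 0], "delta_rot": [0, 0, 0], "claw": 0}
    - {"delta_pos": [0.001, 0.002, 0], "delta_rot": [0, 0, 0], "claw": 0}

```text
time: 9.33
eef_pos: [0.559, 0.11, 0.1197]
tcp_rot: [0.103, 0.368, -0.255, 0.888]
contact_force: [-4.1, -4.2, 0.9]
opening: 0.001
```

```bash
python3 - <<'E'
from h import *
a=ctrl.read_camera('top');cv2.imwrite('pics/t8.png',a)
p=cv2.imread('pics/p7.png')[:, :400]
A=cv2.resize(a[190:290,270:377],(400,374),interpolation=cv2.INTER_CUBIC)
f=lambda x:cv2.cvtColor(x,cv2.COLOR_BGR2GRAY).astype(np.float32)[:90,160:360]
print(np.array(cv2.phaseCorrelate(f(p),f(A),cv2.createHanningWindow((200,90),cv2.CV_32F))[0])/3.74)
E
```

```text
[-0.000398    0.00416615]
```

>>> play_rows:
  targets:
    - {"delta_pos": [0.001, 0.002, 0], "delta_rot": [0, 0, 0], "claw": 0}
    - {"delta_pos": [0.001, 0.004, 0], "delta_rot": [0, 0, 0], "claw": 0}
    - {"delta_pos": [0.001, 0.004, 0], "delta_rot": [0, 0, 0], "claw": 0}

```text
time: 9.63
eef_pos: [0.5591, 0.1137, 0.1188]
tcp_rot: [0.103, 0.369, -0.256, 0.887]
contact_force: [-3.6, -4.0, -0.7]
opening: 0.0
```

```bash
python3 - <<'E'
from h import *
a=ctrl.read_camera('top');p=cv2.imread('pics/t8.png')
f=lambda x:cv2.cvtColor(x,cv2.COLOR_BGR2GRAY).astype(np.float32)[165:215,310:370]
print(cv2.phaseCorrelate(f(p),f(a),cv2.createHanningWindow((60,50),cv2.CV_32F)))
E
```

```text
((0.07247150604279895, -0.011838015268310187), 0.9860393234093984)
```

The plate did not move under the extra push, so the arm is locked. I will centre the finger in the ring and retreat along the tool axis.

>>> play_rows:
  targets:
    - {"delta_pos": [0, -0.003, 0], "delta_rot": [0, 0, 0], "claw": 0}
    - {"delta_pos": [0, -0.006, 0], "delta_rot": [0, 0, 0], "claw": 0}
    - {"delta_pos": [0, -0.01, 0], "delta_rot": [0, 0, 0], "claw": 0}
    - {"delta_pos": [0, -0.012, 0], "delta_rot": [0, 0, 0], "claw": 0}
    - {"delta_pos": [0, -0.012, 0], "delta_rot": [0, 0, 0], "claw": 0}

```text
time: 10.1
eef_pos: [0.5599, 0.1024, 0.1196]
tcp_rot: [0.103, 0.368, -0.255, 0.888]
contact_force: [0.0, 0.8, -0.1]
opening: 0.002
```

>>> play_rows:
  targets:
    - {"delta_pos": [-0.006, 0.003, 0.006], "delta_rot": [0, 0, 0], "claw": 0}
    - {"delta_pos": [-0.012, 0.006, 0.012], "delta_rot": [0, 0, 0], "claw": 0}
    - {"delta_pos": [-0.02, 0.009, 0.02], "delta_rot": [0, 0, 0], "claw": 0}
    - {"delta_pos": [-0.028, 0.013, 0.029], "delta_rot": [0, 0, 0], "claw": 0}
    - {"delta_pos": [-0.036, 0.018, 0.039], "delta_rot": [0, 0, 0], "claw": 0}
    - {"delta_pos": [-0.045, 0.023, 0.05], "delta_rot": [0, 0, 0], "claw": 0}
    - {"delta_pos": [-0.055, 0.03, 0.065], "delta_rot": [0, 0, 0], "claw": 0}
    - {"delta_pos": [-0.065, 0.04, 0.085], "delta_rot": [0, 0, 0], "claw": 0}
    - {"delta_pos": [-0.07, 0.06, 0.11], "delta_rot": [0, 0, 0], "claw": 0}
    - {"delta_pos": [-0.07, 0.08, 0.13], "delta_rot": [0, 0, 0], "claw": 0}
    - {"delta_pos": [-0.07, 0.1, 0.15], "delta_rot": [0, 0, 0], "claw": 0}
    - {"delta_pos": [-0.07, 0.13, 0.16], "delta_rot": [0, 0, 0], "claw": 0}
    - {"delta_pos": [-0.07, 0.16, 0.17], "delta_rot": [0, 0, 0], "claw": 0}
    - {"delta_pos": [-0.07, 0.16, 0.17], "delta_rot": [0, 0, 0], "claw": 0}

```text
time: 11.27
eef_pos: [0.4908, 0.2672, 0.2944]
tcp_rot: [0.105, 0.367, -0.251, 0.89]
contact_force: [-0.7, -0.4, 0.2]
opening: 0.001
```

```bash
python3 - <<'E'
from h import *
s=ctrl.get_state();print(s['time'],s['eef_pos'],s['contact_force'])
a=ctrl.read_camera('top');b=ctrl.read_camera('side')
q=np.array([[.5625,.0775,.139]]);print(proj('top',q),proj('side',q))
p=cv2.imread('pics/t8.png')
f=lambda x:cv2.cvtColor(x,cv2.COLOR_BGR2GRAY).astype(np.float32)[165:215,310:370]
print(cv2.phaseCorrelate(f(p),f(a),cv2.createHanningWindow((60,50),cv2.CV_32F)))
A=cv2.resize(a[90:290,210:424],(400,374),interpolation=cv2.INTER_CUBIC);B=cv2.resize(b[190:290,290:397],(400,374),interpolation=cv2.INTER_CUBIC)
cv2.imwrite('pics/p8.png',np.hstack([A,B]))
E
```

```text
11.2667 [0.49078192 0.26719738 0.29444716] [-0.7258053  -0.38480356  0.2100501 ]
[[320.989399   220.90263555]] [[332.25484915 218.62512524]]
((0.3067737845923091, 0.14028796521108688), 0.9280133341153463)
```

View pics/p8.png

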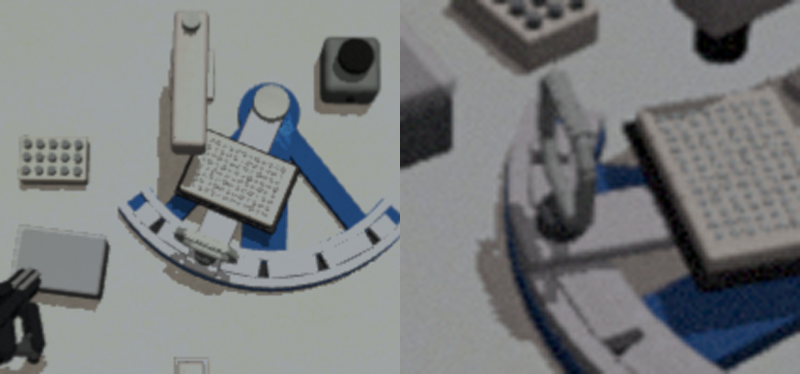

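The arm covers the first hole to the left. The vacated middle hole shows at (263,268) in the left half, and the ring centre is at top pixel (320.7,220), against (321,220.9) expected for home. The rack and tip box look undisturbed.

```bash
python3 - <<'E'
from h import *
a=ctrl.read_camera('top');o=cv2.imread('pics/top0.png')
f=lambda x,r:cv2.cvtColor(x,cv2.COLOR_BGR2GRAY).astype(np.float32)[r[0]:r[1],r[2]:r[3]]
for n,r in(('bottle',(230,275,435,485)),('rack',(155,195,212,265)),('box',(205,225,215,270))):print(n,cv2.phaseCorrelate(f(o,r),f(a,r)))
print(ctrl.sign_off())
E
```

```text
bottle ((0.02915797683419541, 0.4898053880273636), 0.9978076453738742)
rack ((-0.010250173106747695, 0.012183195012873682), 0.999056218067805)
box ((0.02402098492769511, 0.03577875799071961), 0.9698482358455658)
the job is handed in; nothing more can be done
None
```

I moved the plate one hole towards the camera, to the left (+y), and handed the job in at about 11.3 s of the 45 s. Sign-off gave no verdict.

**What I did:** I put the shut fingertips under the ring's top bar and lifted the pin clear at the first hole. I swung the arm left, then lowered the fingers so the pin rode on the rail. I pushed the ring's side until the pin dropped into the next hole, backed out, and the gripper stood clear.

**Last checks:**
- **Pin seated:** once it dropped in, about 9 mm of further pushing, at a steady 5–6 N, moved the plate by at most 0.1 px. That shows the arm is locked, but I have no direct reading of the pin height.
- **Ring position:** the ring was at top pixel (320.7, 220), against (321, 220.9) expected when home. In the side view taken before backing out, it was up to 3 px (about 5 mm) off, though I read the bar centre there by eye. I did not re-measure the side view at the end.
- **After backing out:** the plate shifted by about 0.3 px (under 1 mm), which fits the 1 mm play.
- **Loose items:** the rack and tip box moved less than 0.1 px. The bottle's match showed 0.5 px (about 1 mm), though the robot never went near it.
- **Contact:** the force on the tool was near zero at the end.

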